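# Put the mixed-up containers back on their coloured stands

### The arm

A 7-joint arm with a two-finger parallel gripper is mounted at the origin on the work surface; the furniture and walls round the work are solid. World frame = base frame: x ahead of the robot, y to its left, z up, the work surface at z = 0. Lengths are in m, angles in rad, forces in N, time in s.
With the tool pointing down it reaches from about 0.35 to 0.9 m from the base axis. Payload 8.1 kg.
Tool frame: the origin (TCP) lies midway between the tips of the shut fingers; the grasp point (between the pads) lies 19 mm behind it; z points along the fingers, y is the line along which they close (so a half turn about z gives the same grasp; the last joint's range is limited). The gripper opens to 92 mm and grips with 3 to 60 N. Pads are 19 mm wide; open, the fingers measure 130 mm over their backs; the gripper's body (75 mm by 190 mm) begins 47 mm behind the grasp point.
Start: joints at [-1.231, 0.434, 0.025, 1.573, -0.012, 1.134, -0.075], TCP at [0.268, 0.565, 0.198] pointing down, gripper open.
Joint ranges: [-2.62, 2.62], [-0.44, 2.09], [-1.27, 1.32], [0.08, 2.57], [-1.32, 4.46], [0.12, 2], [-2.74, 2.74]. Speed limits (rad/s): [2.22, 2.22, 3.01, 3.01, 3.14, 3.14, 3.14].

### API

Orientations are given as a rotation vector (axis times angle).
In Python, from cell import arm gives the robot as it stands.
- The arm moves only by the tool carry_out, never from a script. Its arguments are lists of equal length, an entry for each row: "claw": the finger opening in cm, from 0 to 9.18; "delta_pos": the shift along the tool's x, y, z in cm, a list of three; "angular": the turn, a rotation vector about the tool's x, y, z in rad, a list of three. In form: {"claw": [claw, ...], "delta_pos": [[dx, dy, dz], ...], "angular": [[ax, ay, az], ...]}. A call has 1 to 20 rows; each row shifts and turns the commanded pose from where the row before left it, along the tool's axes as they then stand; what a row does not reach is not made up. A row lasts 1/10 s, in which the tool goes at most 50 mm and 8.59 degrees, less where a joint would pass 70% of its speed; a pose out of reach is approached as far as the arm can. A call with a gripper value outside its range is refused whole. The fingers move at their own pace and stop on an object; "force" is the grip in N (left out, the last holds). Time passes only in rows, so rows that do not move let the fingers close. It gives the time, the measured TCP pose, the force, the opening and the grip force at its end, in the units of the state.
- arm.observe(): the state, without advancing time (a new reading comes with each control period).
- arm.get_image(name): name is "scene" or "top"; returns a dict with "frame" (400x640x3 uint8, red, green, blue), "mtx" (3x3 intrinsics, pixels), "dist" ([k1, k2, p1, p2, k3] as OpenCV has them; the pictures are not rectified), "T" (4x4, takes a point from camera to world coordinates). Camera axes: x right, y down, z forward; pixel columns grow to the right and rows downward; lengths in m; the calibration is good to about 2 mm. A picture is of the moment at which its call begins. There is no depth.
- arm.sign_off(): hands the job in; it is judged then, once.
Trained networks look in a picture, given as the dict that the camera call returned (one of the last four; its "shot" number tells which), for a name from the list of things; names that differ only in an ending like _2 or _b are one class to them, and where a whole thing is asked for, a point or a joint stands for the part that bears it (a point fixed in the world has none). Each returns a list of dicts, best first, with "conf" (0 to 1); they miss things now and then, are a little off and sometimes report something else, mostly with a low value. They report only what shows in the picture. A call takes as long as a camera call. They do not tell look-alikes from the thing itself.
- arm.look_for(label, picture): "centre" ([column, row] as shares, 0 to 1, of the picture: columns of its width, rows of its height, amid what is visible of it).
- arm.trace(label, picture): "region" (400x640 bool, what is visible of it) and "centre" ([column, row] as shares, 0 to 1, of the picture: columns of its width, rows of its height, amid what is visible of it).
- arm.place_of(label, picture): "centre" ([column, row] as shares, 0 to 1, of the picture: columns of its width, rows of its height: a listed point, or the origin of a listed thing).
The state is a dict: "clock": time; "joints": joint angles; "dq": joint speeds; "joint_efforts": joint torques, N m; "position": TCP position; "ee_rot": TCP orientation; "force": force on the tool from outside, world axes, zero at the start; "ft_torque": the same for the moment, N m; "width": opening from 0.0 (shut) to 1.0 (fully open); "gripper_force": force on a finger pad.
Only numpy, scipy, OpenCV 4.12 (cv2) and the standard library are available. Lean on these libraries where they do the work, as an engineer would, in place of code of your own. Each camera call takes 0.05 s, during which the arm holds its last target. There are 200 camera calls.

### The job

The two jars and the two dropper bottles all stand on the wrong coloured stands: rearrange them, parking one on the empty white stand when you need room, until the green-capped jar is on the green stand, the red-capped jar on the red one, the dropper bottle with the black teat on the blue one and the one with the orange teat on the yellow one. Set each down upright inside the lip, in the middle of its stand; they are glass, so never drop one or tip one over. Leave the glass beaker beside them where it is.

Things in the scene. Friction and masses are not known exactly. Their poses are not given: they have to be found in the camera images.
- jar_green: Loose glass sample jar with a green screw cap, 58 mm diameter, 92 mm high: straight round glass body 58 mm wide up to 63 mm, a shoulder above, the cap 50 mm wide above 77 mm to the top. 0.11 to 0.22 kg. Origin: centre of its underside, z up along its axis. At the start it stands upright in a stand of the wrong colour. Belongs on the green stand.
- jar_red: Loose glass sample jar with a red screw cap, 62 mm diameter, 105 mm high: straight round glass body 62 mm wide up to 73 mm, a shoulder above, the cap 54 mm wide above 88 mm to the top. 0.11 to 0.22 kg. Origin: centre of its underside, z up along its axis. At the start it stands upright in a stand of the wrong colour. Belongs on the red stand.
- bottle_black: Loose amber glass dropper bottle with a blue label and a black teat, 99 mm high: straight body 36 mm wide up to 45 mm from its underside, sloping shoulder to 56 mm, black collar 24 mm wide to 70 mm, teat 17 mm wide above; can be held by body or collar. 0.04 to 0.085 kg. Origin: centre of its underside, z up. Starts upright on a stand of the wrong colour; belongs on the blue stand.
- bottle_orange: Loose amber glass dropper bottle with a white label and an orange-red teat, 99 mm high: straight body 36 mm wide up to 45 mm from its underside, sloping shoulder to 56 mm, black collar 24 mm wide to 70 mm, teat 17 mm wide above; can be held by body or collar. 0.04 to 0.085 kg. Origin: centre of its underside, z up. Starts upright on a stand of the wrong colour; belongs on the yellow stand.
- stand_green: Fixed shallow round stand of green plastic, 98 mm across, on the table. Its flat floor lies 4 mm above the table; a lip 4 mm wide round its edge rises to 10 mm above the table and leaves a recess 90 mm across. Origin: centre of its underside (on the table), z up. At the start it holds one of the wrong containers.
- stand_red: Fixed shallow round stand of red plastic, 98 mm across, on the table. Its flat floor lies 4 mm above the table; a lip 4 mm wide round its edge rises to 10 mm above the table and leaves a recess 90 mm across. Origin: centre of its underside (on the table), z up. At the start it holds one of the wrong containers.
- stand_blue: Fixed shallow round stand of blue plastic, 98 mm across, on the table. Its flat floor lies 4 mm above the table; a lip 4 mm wide round its edge rises to 10 mm above the table and leaves a recess 90 mm across. Origin: centre of its underside (on the table), z up. At the start it holds one of the wrong containers.
- stand_yellow: Fixed shallow round stand of yellow plastic, 98 mm across, on the table. Its flat floor lies 4 mm above the table; a lip 4 mm wide round its edge rises to 10 mm above the table and leaves a recess 90 mm across. Origin: centre of its underside (on the table), z up. At the start it holds one of the wrong containers.
- stand_white: Fixed shallow round stand of white plastic, 98 mm across, on the table. Its flat floor lies 4 mm above the table; a lip 4 mm wide round its edge rises to 10 mm above the table and leaves a recess 90 mm across. Origin: centre of its underside (on the table), z up. Empty at the start; any container may be parked on it for a while.
- beaker: Bystander: an empty loose glass beaker with a spout, 74x80 mm and 95 mm high, standing to the left of the stands. Origin: centre of its underside.
Mind the look-alikes: they are no part of the job. Several things look just like the jar_green: the one meant starts nearest to the robot's base.

How it is judged:
At the end, for the whole second after the job is handed in: Each container stands upright (within 0.1 rad) on the floor of its own stand, its axis within 15 mm of the stand's centre and its underside less than 8 mm above the table, released and at rest (horizontal distance between jar_green and stand_green below 0.015 m and z of jar_green in the frame of stand_green below 0.008 m and angle between each of jar_green, jar_red, bottle_black, bottle_orange's own z axis and vertical below 0.1 rad and linear speed of each of jar_green, jar_red, bottle_black, bottle_orange below 0.02 m/s and contact force between each of jar_green, jar_red, bottle_black, bottle_orange and the fingers below 0.1 N and horizontal distance between jar_red and stand_red below 0.015 m and z of jar_red in the frame of stand_red below 0.008 m and horizontal distance between bottle_black and stand_blue below 0.015 m and z of bottle_black in the frame of stand_blue below 0.008 m and horizontal distance between bottle_orange and stand_yellow below 0.015 m and z of bottle_orange in the frame of stand_yellow below 0.008 m); the robot touches nothing.
It fails at once if a container is tipped over (leans more than 0.6 rad) (angle between any of jar_green, jar_red, bottle_black, bottle_orange's own z axis and vertical above 0.6 rad).
It fails at once if a container is dropped (falls free from more than about 2 cm) ((linear speed of jar_green above 0.6 m/s and contact force between jar_green and the fingers below 0.1 N) or (linear speed of jar_red above 0.6 m/s and contact force between jar_red and the fingers below 0.1 N) or (linear speed of bottle_black above 0.6 m/s and contact force between bottle_black and the fingers below 0.1 N) or (linear speed of bottle_orange above 0.6 m/s and contact force between bottle_orange and the fingers below 0.1 N)).
It fails at once if the beaker is moved more than 30 mm (distance of beaker from where it was at the start of the episode above 0.03 m).
It also fails if it takes over 136 s, if anything falls off the work surface, if the arm or the gripper's body presses on something with over 40 N, if the wrist force passes 120 N, or if a joint passes its speed limit or range.

## Working session

There is one attempt and no reset: what is moved stays moved. The work goes in short steps, Python scripts to look and compute and a tool call to move; the robot and the scene stay as the last step left them, time stands still between calls to the robot, and variables do not carry over. Pictures are saved under pics/ and viewed, at most 14 in all, crops included, and the job is handed in when it is done.

Besides the shell and the picture viewer there is one more tool, called after "Request:" in YAML: its name, and indented under it one key for each argument. carry_out: Moves the arm, as the interface text tells. Its arguments: {"type":"object","properties":{"claw":{"type":"array","items":{"type":"number"}},"delta_pos":{"type":"array","items":{"type":"array","items":{"type":"number"}}},"angular":{"type":"array","items":{"type":"array","items":{"type":"number"}}},"force":{"type":"number"}},"required":["claw","delta_pos","angular"]}

```bash
mkdir -p pics
cat > h.py <<'E'
import numpy as np, cv2
from cell import arm
def ray(p,im):
    u=np.array([[[p[0]*640,p[1]*400]]],float)
    n=cv2.undistortPoints(u,im["mtx"],np.array(im["dist"]))[0,0]
    T=np.array(im["T"]);d=T[:3,:3]@[n[0],n[1],1];return T[:3,3],d
def at(p,im,z):
    o,d=ray(p,im);return o+d*(z-o[2])/d[2]
def save(im,f,box=None,s=1):
    a=im["frame"][:,:,::-1]
    if box: a=a[box[1]:box[3],box[0]:box[2]]
    cv2.imwrite(f,cv2.resize(a,None,fx=s,fy=s,interpolation=cv2.INTER_CUBIC))
E
python3 - <<'E'
from h import *
np.set_printoptions(precision=3,suppress=True)
print(arm.observe())
for n in ["scene","top"]:
    im=arm.get_image(n); im={k:(np.array(v) if k in("mtx","T") else v) for k,v in im.items()}
    save(im,f"pics/{n}0.png",s=1.25); print(n,im["T"])
    for l in ["jar_green","jar_red","bottle_black","bottle_orange","stand_green","stand_red","stand_blue","stand_yellow","stand_white","beaker"]:
        z=0.0 if l[:2] in("st","be") else .004
        for r in arm.place_of(l,im)[:5]:
            c=np.array(r["centre"]); print(l,round(r["conf"],2),c*[640,400],at(c,im,z)[:2])
E
```

```text
{'clock': 0.0, 'joints': array([-1.231,  0.435,  0.025,  1.574, -0.012,  1.134, -0.075]), 'dq': array([-0.   ,  0.001,  0.001,  0.001,  0.002, -0.001, -0.   ]), 'joint_efforts': array([ -0.   , -66.786,   0.985, -31.445,  -0.06 ,   0.043,   0.   ]), 'position': array([0.268, 0.564, 0.198]), 'ee_rot': array([-0.69 , -3.065,  0.002]), 'force': array([ 0.687, -0.254,  0.618]), 'ft_torque': array([-0.014,  0.001,  0.004]), 'gripper_force': 0.0, 'width': 0.9973362370144426}
scene [[-0.783 -0.435  0.445  0.106]
 [-0.622  0.538 -0.568  0.919]
 [ 0.008 -0.722 -0.692  0.626]
 [ 0.     0.     0.     1.   ]]
jar_green 0.92 [230.976 295.52 ] [0.473 0.713]
jar_green 0.86 [343.68 163.68] [0.54  0.262]
jar_green 0.61 [372.672 212.2  ] [0.386 0.363]
jar_red 0.54 [402.624 182.48 ] [0.384 0.23 ]
bottle_black 0.54 [373.12 213.32] [0.383 0.366]
bottle_orange 0.75 [372.672 142.52 ] [0.533 0.135]
stand_green 0.79 [372.224 216.4  ] [0.381 0.372]
stand_red 0.64 [369.088 142.52 ] [0.543 0.136]
stand_blue 0.52 [343.488 170.52 ] [0.527 0.281]
stand_yellow 0.38 [401.92 179.08] [0.393 0.216]
stand_white 0.84 [296.384 199.6  ] [0.55  0.437]
beaker 0.87 [303.616 268.52 ] [0.409 0.578]
top [[-0.026 -0.996  0.085  0.388]
 [-1.     0.026  0.005  0.405]
 [-0.007 -0.085 -0.996  1.088]
 [ 0.     0.     0.     1.   ]]
jar_green 0.88 [184.32 205.2 ] [0.481 0.718]
jar_green 0.81 [384.128 178.32 ] [0.53  0.267]
jar_green 0.27 [437.376 171.68 ] [0.542 0.147]
jar_red 0.77 [406.4 237.4] [0.396 0.223]
bottle_black 0.56 [346.176 244.4  ] [0.384 0.357]
stand_green 0.79 [344.32 246.32] [0.38  0.361]
stand_red 0.75 [437.824 173.52 ] [0.538 0.145]
stand_blue 0.58 [380.416 175.32 ] [0.537 0.275]
stand_white 0.63 [306.496 173.4  ] [0.546 0.442]
beaker 0.89 [248.   236.52] [0.407 0.576]
```

```bash
ls pics
```

```text
scene0.png
top0.png
```

View pics/scene0.png

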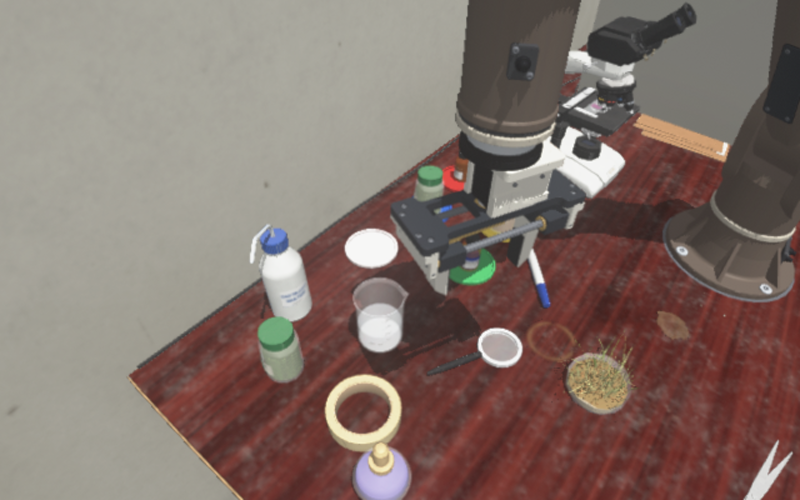

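View pics/top0.png

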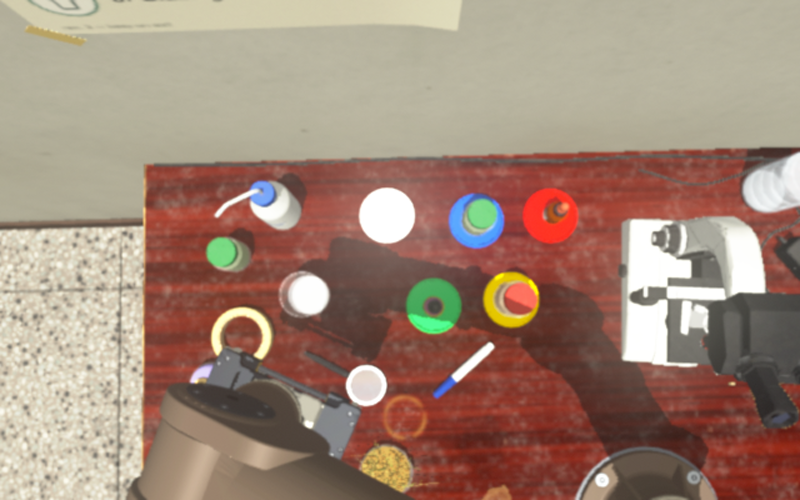

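The top view shows stands (in view pixels): white (387,216) empty, blue (477,220) with a green jar, red (551,216) with the orange-teat bottle, green (434,305) with the black-teat bottle, yellow (512,299) with the red jar. There are green-capped candidates at (480,214) on the blue stand, about 0.60 m from the base, and at (224,252) loose on the far left, about 0.86 m away. The one on the blue stand fits: it's nearest to the base and on a wrong-coloured stand. Next I'll confirm it in a crop and refine the positions.

```bash
cat >> h.py <<'E'
def blob(im,h0,h1,box,s0=120,v0=60):
    hsv=cv2.cvtColor(im["frame"],cv2.COLOR_RGB2HSV);H,S,V=cv2.split(hsv)
    m=((H>=h0)&(H<=h1) if h0<=h1 else (H>=h0)|(H<=h1))&(S>=s0)&(V>=v0)
    k=np.zeros_like(m);k[box[1]:box[3],box[0]:box[2]]=1;m=(m&k).astype(np.uint8)
    n,l,st,c=cv2.connectedComponentsWithStats(m)
    i=1+np.argmax(st[1:,4]);return l==i
def ctr(m,im,z):
    cs,_=cv2.findContours(m.astype(np.uint8),cv2.RETR_EXTERNAL,cv2.CHAIN_APPROX_NONE)
    h=cv2.convexHull(np.vstack(cs))[:,0]+.5
    w=np.array([at((p[0]/640,p[1]/400),im,z)[:2] for p in h],np.float32)
    (x,y),r=cv2.minEnclosingCircle(w);return np.round([x,y,2*r],4)
E
python3 - <<'E'
from h import *
im=arm.get_image("top"); save(im,"pics/crop1.png",(290,140,480,280),4)
S={"white":None,"blue":(100,130,(350,140,410,210)),"red":(175,4,(415,140,470,200)),"green":(50,80,(315,215,375,275)),"yellow":(22,35,(380,210,440,270))}
for k,v in S.items():
    if v: print("stand",k,ctr(blob(im,*v),im,.01))
hsv=cv2.cvtColor(im["frame"],cv2.COLOR_RGB2HSV)
m=np.zeros((400,640),bool); m[140:205,280:340]=((hsv[...,1]<40)&(hsv[...,2]>150))[140:205,280:340]
print("stand white",ctr(m,im,.01))
print("cap green",ctr(blob(im,50,85,(365,150,405,195),60),im,.096))
print("cap red",ctr(blob(im,172,6,(395,220,435,260),60),im,.109))
for l in ["jar_green","jar_red","bottle_black","bottle_orange"]:
    for r in arm.trace(l,im)[:3]:
        print(l,round(r["conf"],2),np.array(r["centre"])*[640,400],at(r["centre"],im,.05)[:2])
for p in [(400,132),(560,128)]: print(at((p[0]/640,p[1]/400),im,0))
E
```

```text
stand blue [0.5332 0.2744 0.0979]
stand red [0.5447 0.1365 0.182 ]
stand green [0.3826 0.3556 0.0963]
stand yellow [0.3914 0.2176 0.1008]
stand white [0.5467 0.4342 0.1002]
cap green [0.5322 0.2751 0.0499]
cap red [0.3914 0.2209 0.0504]
jar_green 0.93 [179.968 200.6  ] [0.48719385 0.71375204]
jar_green 0.82 [382.272 175.92 ] [0.52914784 0.27700784]
jar_red 0.6 [413.696 238.92 ] [0.39217395 0.21503466]
jar_red 0.46 [242.432 234.4  ] [0.41117335 0.57997814]
bottle_black 0.52 [345.28 244.8 ] [0.38345417 0.36105221]
bottle_orange 0.8 [442.88 172.8 ] [0.53248512 0.14627761]
bottle_orange 0.48 [309.312 171.68 ] [0.54253001 0.43393052]
[0.63561442 0.2268421  0.        ]
[ 0.63530574 -0.13766581  0.        ]
```

View pics/crop1.png

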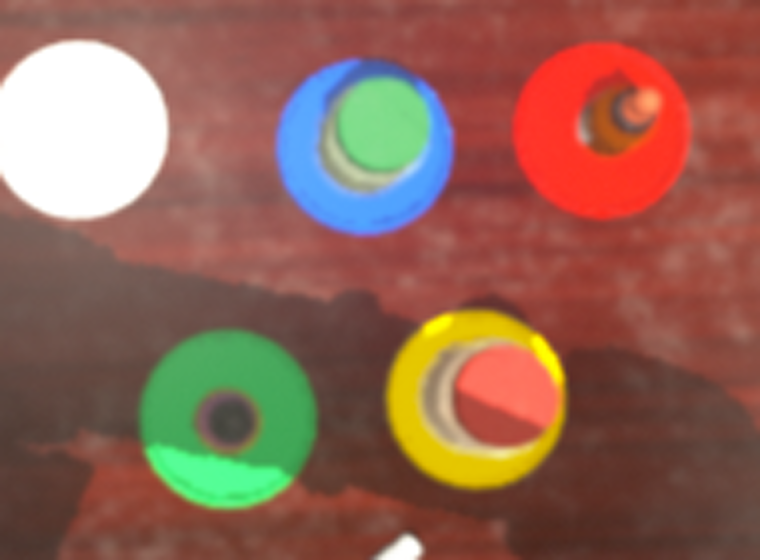

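The crop confirms the green-capped jar standing on the blue stand (crop 383,125). It also shows the orange teat tip at crop (645,102), the black teat at (233,415), the red cap at (508,395) and the red stand at (602,130).

Run:
```python
from h import *
im=arm.get_image("top")
for n,p,z in [("red stand",(602,130),.01),("white",(80,130),.01),("yellow",(476,400),.01),("green",(229,419),.01),("blue",(366,147),.01),("orange teat",(645,102),.1),("orange collar",(632,110),.074),("black teat",(233,415),.1),("red cap",(508,395),.109),("green cap",(383,125),.096)]:
    print(n,at(((290+p[0]/4)/640,(140+p[1]/4)/400),im,z)[:2].round(4))
```

```text
red stand [0.5389 0.1416]
white [0.5466 0.4335]
yellow [0.3902 0.2182]
green [0.3833 0.355 ]
blue [0.5328 0.2739]
orange teat [0.5402 0.1409]
orange collar [0.5401 0.141 ]
black teat [0.3856 0.3571]
red cap [0.3921 0.2192]
green cap [0.5324 0.2752]
```

Request:
carry_out:
  claw: [7, 7, 7, 7, 7, 7, 7, 7, 7, 7, 7, 7, 7, 7, 7]
  delta_pos:
    - [0, 0, 0]
    - [0, 0, 0]
    - [0, 0, 0]
    - [-1.17, -2.07, 0]
    - [-1.17, -2.07, 0]
    - [-1.17, -2.07, 0]
    - [-1.17, -2.07, 0]
    - [-1.17, -2.07, 0]
    - [-1.17, -2.07, 0]
    - [-1.17, -2.07, 0]
    - [-1.17, -2.07, 0]
    - [-1.17, -2.07, 0]
    - [-1.17, -2.07, 0]
    - [0, 0, 0]
    - [0, 0, 0]
  angular:
    - [0, 0, -0.148]
    - [0, 0, -0.148]
    - [0, 0, -0.147]
    - [0, 0, 0]
    - [0, 0, 0]
    - [0, 0, 0]
    - [0, 0, 0]
    - [0, 0, 0]
    - [0, 0, 0]
    - [0, 0, 0]
    - [0, 0, 0]
    - [0, 0, 0]
    - [0, 0, 0]
    - [0, 0, 0]
    - [0, 0, 0]
  force: 15

```text
clock: 2.9
position: [0.385, 0.3576, 0.1986]
ee_rot: [0.002, 3.141, 0.001]
force: [0.5, 0.8, -0.3]
width: 0.761
gripper_force: 0.0
```

Request:
carry_out:
  claw: [7, 7, 7, 7, 7, 7, 7, 7, 7, 7, 1, 1, 1, 1, 1, 1, 1, 1, 1, 1]
  delta_pos:
    - [0, 0, 2]
    - [0, 0, 2]
    - [0, 0, 2]
    - [0, 0, 2]
    - [0, 0, 2]
    - [0, 0, 2]
    - [0, 0, 1]
    - [0, 0, 0.9]
    - [0, 0, 0]
    - [0, 0, 0]
    - [0, 0, 0]
    - [0, 0, 0]
    - [0, 0, 0]
    - [0, 0, 0]
    - [0, 0, 0]
    - [0, 0, 0]
    - [0, 0, 0]
    - [0, 0, 0]
    - [0, 0, 0]
    - [0, 0, 0]
  angular:
    - [0, 0, 0]
    - [0, 0, 0]
    - [0, 0, 0]
    - [0, 0, 0]
    - [0, 0, 0]
    - [0, 0, 0]
    - [0, 0, 0]
    - [0, 0, 0]
    - [0, 0, 0]
    - [0, 0, 0]
    - [0, 0, 0]
    - [0, 0, 0]
    - [0, 0, 0]
    - [0, 0, 0]
    - [0, 0, 0]
    - [0, 0, 0]
    - [0, 0, 0]
    - [0, 0, 0]
    - [0, 0, 0]
    - [0, 0, 0]
  force: 15

```text
clock: 4.9
position: [0.3848, 0.3578, 0.0594]
ee_rot: [0.0, -3.142, -0.0]
force: [-0.1, 0.2, 0.3]
width: 0.152
gripper_force: 14.9
```

Run:
```python
from h import *
im=arm.get_image("scene"); save(im,"pics/s2.png",(290,120,470,260),4)
```

```text
(no output)
```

View pics/s2.png

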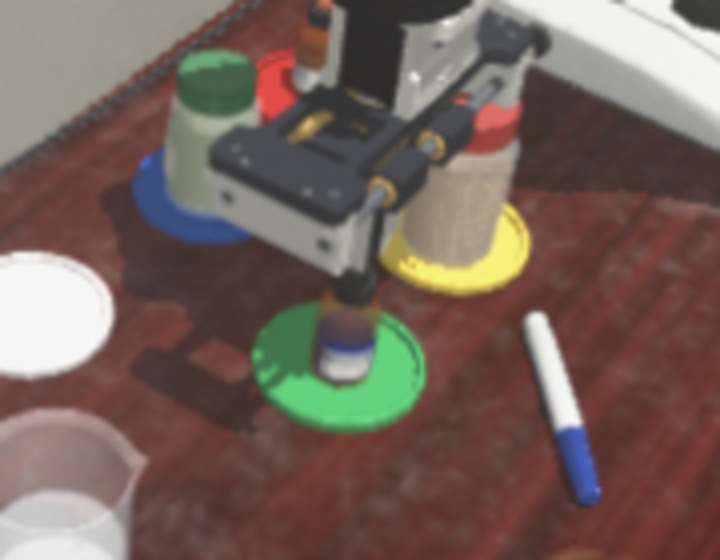

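The picture shows the fingers closed on the teat, just above the collar, so the opening of 14 mm fits. I'll open, go 10 mm lower and grip the collar.

Request:
carry_out:
  claw: [5, 5, 5, 5, 5, 5, 5, 1.5, 1.5, 1.5, 1.5, 1.5, 1.5, 1.5, 1.5, 1.5]
  delta_pos:
    - [0, 0, 0]
    - [0, 0, 0]
    - [0, 0, 0]
    - [0, 0, 0]
    - [0, 0, 0.5]
    - [0, 0, 0.5]
    - [0, 0, 0]
    - [0, 0, 0]
    - [0, 0, 0]
    - [0, 0, 0]
    - [0, 0, 0]
    - [0, 0, 0]
    - [0, 0, 0]
    - [0, 0, 0]
    - [0, 0, 0]
    - [0, 0, 0]
  angular:
    - [0, 0, 0]
    - [0, 0, 0]
    - [0, 0, 0]
    - [0, 0, 0]
    - [0, 0, 0]
    - [0, 0, 0]
    - [0, 0, 0]
    - [0, 0, 0]
    - [0, 0, 0]
    - [0, 0, 0]
    - [0, 0, 0]
    - [0, 0, 0]
    - [0, 0, 0]
    - [0, 0, 0]
    - [0, 0, 0]
    - [0, 0, 0]
  force: 15

```text
clock: 6.55
position: [0.3849, 0.3579, 0.0495]
ee_rot: [-0.0, 3.141, 0.0]
force: [-0.2, 1.3, 0.5]
width: 0.166
gripper_force: 15.0
```

Run:
```python
from h import *
im=arm.get_image("scene"); save(im,"pics/s3.png",(345,160,405,220),9)
T=np.array(im["T"]);rv=cv2.Rodrigues(T[:3,:3].T)[0];tv=-T[:3,:3].T@T[:3,3]
P=np.array([[.385,.358,z] for z in (.004,.049,.060,.074,.103)]+[[.385,.358+.008,.0495]])
p=cv2.projectPoints(P,rv,tv,np.array(im["mtx"]),np.array(im["dist"]))[0][:,0]
print(((p-[345,160])*9).round())
print(arm.observe()["width"])
```

```text
[[264. 460.]
 [284. 330.]
 [289. 296.]
 [295. 253.]
 [309. 160.]
 [266. 346.]]
0.16561692598116987
```

View pics/s3.png

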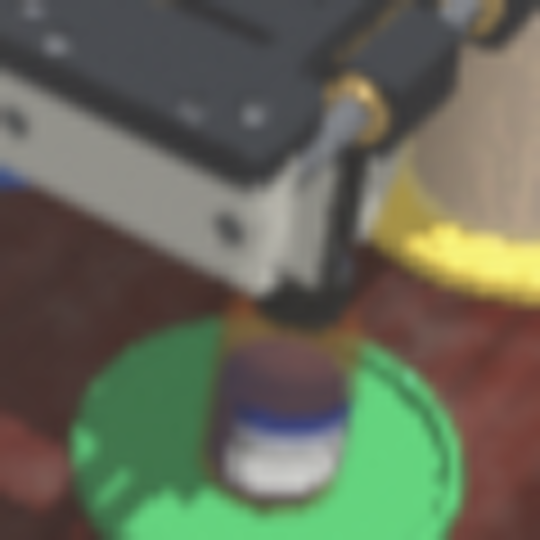

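Request:
carry_out:
  claw: [5, 5, 5, 5, 5, 5, 5, 0.5, 0.5, 0.5, 0.5, 0.5, 0.5, 0.5, 0.5, 0.5]
  delta_pos:
    - [0, 0, 0]
    - [0, 0, 0]
    - [0, 0, 0]
    - [0, 0, 0]
    - [0, 0, 0.4]
    - [0, 0, 0.4]
    - [0, 0, 0]
    - [0, 0, 0]
    - [0, 0, 0]
    - [0, 0, 0]
    - [0, 0, 0]
    - [0, 0, 0]
    - [0, 0, 0]
    - [0, 0, 0]
    - [0, 0, 0]
    - [0, 0, 0]
  angular:
    - [0, 0, 0]
    - [0, 0, 0]
    - [0, 0, 0]
    - [0, 0, 0]
    - [0, 0, 0]
    - [0, 0, 0]
    - [0, 0, 0]
    - [0, 0, 0]
    - [0, 0, 0]
    - [0, 0, 0]
    - [0, 0, 0]
    - [0, 0, 0]
    - [0, 0, 0]
    - [0, 0, 0]
    - [0, 0, 0]
    - [0, 0, 0]
  force: 10

```text
clock: 8.2
position: [0.3849, 0.3578, 0.0415]
ee_rot: [-0.0, 3.141, 0.0]
force: [0.9, 0.2, 1.1]
width: 0.24
gripper_force: 10.0
```

The opening is now 22 mm, which matches the collar. I'll lift and carry it to the white stand.

Request:
carry_out:
  claw: [0.5, 0.5, 0.5, 0.5, 0.5, 0.5, 0.5, 0.5, 0.5, 0.5, 0.5, 0.5, 0.5, 0.5, 0.5, 0.5, 0.5, 0.5, 0.5, 0.5]
  delta_pos:
    - [0, 0, -0.5]
    - [0, 0, -1]
    - [0, 0, -2]
    - [0, 0, -2]
    - [0, 0, -2]
    - [0, 0, -2]
    - [0, 0, -2]
    - [0, 0, -1]
    - [0, 0, 0]
    - [-1, 0.5, 0]
    - [-2, 0.9, 0]
    - [-2, 0.9, 0]
    - [-2, 0.9, 0]
    - [-2.2, 1.1, 0]
    - [-2, 0.9, 0]
    - [-2, 0.9, 0]
    - [-2, 0.9, 0]
    - [-1, 0.6, 0]
    - [0, 0, 0]
    - [0, 0, 0]
  angular:
    - [0, 0, 0]
    - [0, 0, 0]
    - [0, 0, 0]
    - [0, 0, 0]
    - [0, 0, 0]
    - [0, 0, 0]
    - [0, 0, 0]
    - [0, 0, 0]
    - [0, 0, 0]
    - [0, 0, 0]
    - [0, 0, 0]
    - [0, 0, 0]
    - [0, 0, 0]
    - [0, 0, 0]
    - [0, 0, 0]
    - [0, 0, 0]
    - [0, 0, 0]
    - [0, 0, 0]
    - [0, 0, 0]
    - [0, 0, 0]
  force: 12

```text
clock: 10.2
position: [0.5465, 0.4333, 0.1648]
ee_rot: [0.0, -3.14, 0.002]
force: [-0.7, -0.7, -1.8]
width: 0.239
gripper_force: 12.0
```

Request:
carry_out:
  claw: [0.5, 0.5, 0.5, 0.5, 0.5, 0.5, 0.5, 0.5, 0.5, 0.5, 0.5, 5, 5, 5, 5, 5, 5, 5, 5, 5]
  delta_pos:
    - [0, 0, 1]
    - [0, 0, 2]
    - [0, 0, 2]
    - [0, 0, 2]
    - [0, 0, 2]
    - [0, 0, 1.5]
    - [0, 0, 0.8]
    - [0, 0, 0.5]
    - [0, 0, 0.5]
    - [0, 0, 0]
    - [0, 0, 0]
    - [0, 0, 0]
    - [0, 0, 0]
    - [0, 0, 0]
    - [0, 0, 0]
    - [0, 0, 0]
    - [0, 0, -2]
    - [0, 0, -3]
    - [0, 0, -4]
    - [0, 0, -4]
  angular:
    - [0, 0, 0]
    - [0, 0, 0]
    - [0, 0, 0]
    - [0, 0, 0]
    - [0, 0, 0]
    - [0, 0, 0]
    - [0, 0, 0]
    - [0, 0, 0]
    - [0, 0, 0]
    - [0, 0, 0]
    - [0, 0, 0]
    - [0, 0, 0]
    - [0, 0, 0]
    - [0, 0, 0]
    - [0, 0, 0]
    - [0, 0, 0]
    - [0, 0, 0]
    - [0, 0, 0]
    - [0, 0, 0]
    - [0, 0, 0]
  force: 12

```text
clock: 12.2
position: [0.5465, 0.4335, 0.1745]
ee_rot: [0.0, -3.141, 0.001]
force: [0.6, 0.1, -1.0]
width: 0.543
gripper_force: 0.0
```

Request:
carry_out:
  claw: [9, 9, 9, 9, 9, 9, 9, 9, 9, 9, 9, 9, 9, 9, 9, 9, 9]
  delta_pos:
    - [0.2, -2, 0]
    - [0.2, -2, 0]
    - [0.2, -2, 0]
    - [0.2, -2, 0]
    - [0.2, -2, 0]
    - [0.2, -2, 0]
    - [0.1, -2, 0]
    - [0.1, -1.8, 0]
    - [0, 0, 0]
    - [0, 0, 2]
    - [0, 0, 2]
    - [0, 0, 2]
    - [0, 0, 2]
    - [0, 0, 2]
    - [0, 0, 2]
    - [0, 0, 1.2]
    - [0, 0, 0]
  angular:
    - [0, 0, 0]
    - [0, 0, 0]
    - [0, 0, 0]
    - [0, 0, 0]
    - [0, 0, 0]
    - [0, 0, 0]
    - [0, 0, 0]
    - [0, 0, 0]
    - [0, 0, 0]
    - [0, 0, 0]
    - [0, 0, 0]
    - [0, 0, 0]
    - [0, 0, 0]
    - [0, 0, 0]
    - [0, 0, 0]
    - [0, 0, 0]
    - [0, 0, 0]
  force: 12

```text
clock: 13.9
position: [0.5318, 0.2757, 0.0399]
ee_rot: [0.001, -3.139, 0.002]
force: [-0.1, 0.1, -0.1]
width: 0.977
gripper_force: 0.0
```

Run:
```python
from h import *
im=arm.get_image("scene"); save(im,"pics/s4.png",(270,90,420,220),5)
```

```text
(no output)
```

View pics/s4.png

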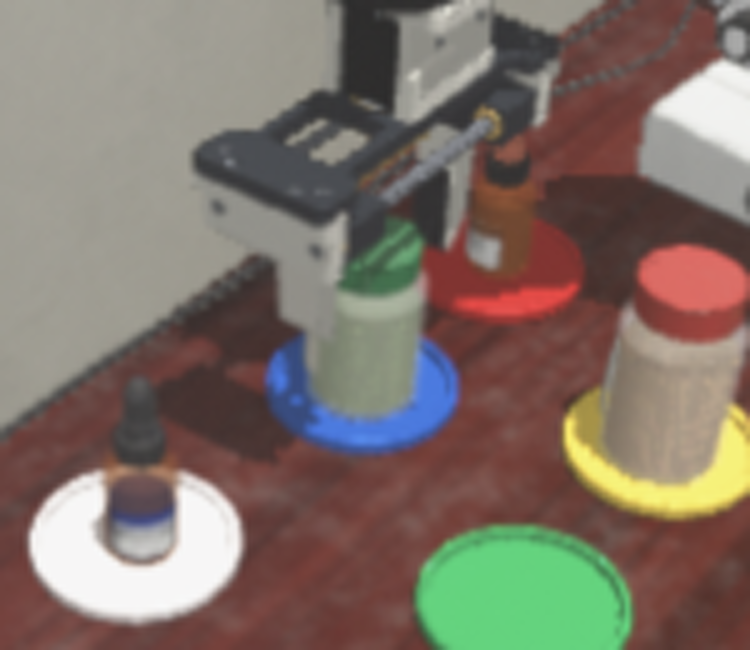

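The black bottle stands upright in the middle of the white stand (crop 140,540). The fingers straddle the green jar (crop 365,340) with clearance, so I'll close.

Request:
carry_out:
  claw: [4, 4, 4, 4, 4, 4, 4, 4]
  delta_pos:
    - [0, 0, 0.3]
    - [0, 0, 0]
    - [0, 0, 0]
    - [0, 0, 0]
    - [0, 0, 0]
    - [0, 0, 0]
    - [0, 0, 0]
    - [0, 0, 0]
  angular:
    - [0, 0, 0]
    - [0, 0, 0]
    - [0, 0, 0]
    - [0, 0, 0]
    - [0, 0, 0]
    - [0, 0, 0]
    - [0, 0, 0]
    - [0, 0, 0]
  force: 20

```text
clock: 14.75
position: [0.5331, 0.2763, 0.0388]
ee_rot: [-0.0, 3.141, 0.001]
force: [-0.6, 2.0, 3.2]
width: 0.6
gripper_force: 20.0
```

Request:
carry_out:
  claw: [8, 8, 8, 8, 8, 8, 8, 8, 4, 4, 4, 4, 4, 4, 4, 4, 4]
  delta_pos:
    - [0, 0, 0]
    - [0, 0, 0]
    - [0, 0, 0]
    - [0, 0, 0]
    - [0, 0, 0.2]
    - [0, 0, 0.2]
    - [0, 0, 0]
    - [0, 0, 0]
    - [0, 0, 0]
    - [0, 0, 0]
    - [0, 0, 0]
    - [0, 0, 0]
    - [0, 0, 0]
    - [0, 0, 0]
    - [0, 0, 0]
    - [0, 0, 0]
    - [0, 0, 0]
  angular:
    - [0, 0, 0]
    - [0, 0, 0]
    - [0, 0, 0]
    - [0, 0, 0]
    - [0, 0, 0]
    - [0, 0, 0]
    - [0, 0, 0]
    - [0, 0, 0]
    - [0, 0, 0]
    - [0, 0, 0]
    - [0, 0, 0]
    - [0, 0, 0]
    - [0, 0, 0]
    - [0, 0, 0]
    - [0, 0, 0]
    - [0, 0, 0]
    - [0, 0, 0]
  force: 20

```text
clock: 16.45
position: [0.5329, 0.2761, 0.0346]
ee_rot: [-0.0, 3.141, 0.001]
force: [-0.1, 1.0, 1.3]
width: 0.602
gripper_force: 20.0
```

Request:
carry_out:
  claw: [4, 4, 4, 4, 4, 4, 4, 4, 4, 4, 4, 4, 4, 4, 4, 4, 4, 4, 4, 4]
  delta_pos:
    - [0, 0, -0.5]
    - [0, 0, -1]
    - [0, 0, -2]
    - [0, 0, -2]
    - [0, 0, -2]
    - [0, 0, -2]
    - [0, 0, -2]
    - [0, 0, -1.5]
    - [0, 0, 0]
    - [1, 0.5, 0]
    - [2, 1, 0]
    - [2, 1, 0]
    - [2, 1.1, 0]
    - [2, 1.1, 0]
    - [2, 1.1, 0]
    - [2, 1.1, 0]
    - [1.5, 0.8, 0]
    - [0.5, 0.2, 0]
    - [0, 0, 0]
    - [0, 0, 0]
  angular:
    - [0, 0, 0]
    - [0, 0, 0]
    - [0, 0, 0]
    - [0, 0, 0]
    - [0, 0, 0]
    - [0, 0, 0]
    - [0, 0, 0]
    - [0, 0, 0]
    - [0, 0, 0]
    - [0, 0, 0]
    - [0, 0, 0]
    - [0, 0, 0]
    - [0, 0, 0]
    - [0, 0, 0]
    - [0, 0, 0]
    - [0, 0, 0]
    - [0, 0, 0]
    - [0, 0, 0]
    - [0, 0, 0]
    - [0, 0, 0]
  force: 25

```text
clock: 18.45
position: [0.3834, 0.354, 0.1641]
ee_rot: [0.001, 3.142, -0.001]
force: [-0.3, -0.3, -2.3]
width: 0.604
gripper_force: 25.0
```

Request:
carry_out:
  claw: [4, 4, 4, 4, 4, 4, 4, 4, 4, 4, 4, 4, 8.5, 8.5, 8.5, 8.5, 8.5, 8.5, 8.5, 8.5]
  delta_pos:
    - [0, 0.1, 1]
    - [0, 0, 2]
    - [0, 0, 2]
    - [0, 0, 2]
    - [0, 0, 2]
    - [0, 0, 2]
    - [0, 0, 1]
    - [0, 0, 0.5]
    - [0, 0, 0.3]
    - [0, 0, 0.15]
    - [0, 0, 0]
    - [0, 0, 0]
    - [0, 0, 0]
    - [0, 0, 0]
    - [0, 0, 0]
    - [0, 0, 0]
    - [0, 0, 0]
    - [0, 0, -2]
    - [0, 0, -4]
    - [0, 0, -4]
  angular:
    - [0, 0, 0]
    - [0, 0, 0]
    - [0, 0, 0]
    - [0, 0, 0]
    - [0, 0, 0]
    - [0, 0, 0]
    - [0, 0, 0]
    - [0, 0, 0]
    - [0, 0, 0]
    - [0, 0, 0]
    - [0, 0, 0]
    - [0, 0, 0]
    - [0, 0, 0]
    - [0, 0, 0]
    - [0, 0, 0]
    - [0, 0, 0]
    - [0, 0, 0]
    - [0, 0, 0]
    - [0, 0, 0]
    - [0, 0, 0]
  force: 25

```text
clock: 20.45
position: [0.3823, 0.3552, 0.1356]
ee_rot: [0.0, -3.14, 0.002]
force: [0.3, 1.5, -0.6]
width: 0.924
gripper_force: 0.0
```

Request:
carry_out:
  claw: [5, 5, 5, 5, 5, 5, 5, 5, 5, 5, 5, 5, 5, 5, 5, 5, 5]
  delta_pos:
    - [0, 0, -3]
    - [-2, 1, 0]
    - [-2, 1, 0]
    - [-2, 1, 0]
    - [-2, 1, 0]
    - [-2.2, 1, 0]
    - [-2.2, 1, 0]
    - [-2, 0.9, 0]
    - [-2, 0.9, 0]
    - [0, 0, 0]
    - [0, 0, 2]
    - [0, 0, 2]
    - [0, 0, 2]
    - [0, 0, 2]
    - [0, 0, 2]
    - [0, 0, 2]
    - [0, 0, 0]
  angular:
    - [0, 0, 0]
    - [0, 0, 0]
    - [0, 0, 0]
    - [0, 0, 0]
    - [0, 0, 0]
    - [0, 0, 0]
    - [0, 0, 0]
    - [0, 0, 0]
    - [0, 0, 0]
    - [0, 0, 0]
    - [0, 0, 0]
    - [0, 0, 0]
    - [0, 0, 0]
    - [0, 0, 0]
    - [0, 0, 0]
    - [0, 0, 0]
    - [0, 0, 0]
  force: 12

```text
clock: 22.15
position: [0.5445, 0.4321, 0.042]
ee_rot: [0.001, -3.137, 0.006]
force: [-0.0, -0.7, -0.4]
width: 0.546
gripper_force: 0.0
```

Request:
carry_out:
  claw: [5, 0.5, 0.5, 0.5, 0.5, 0.5, 0.5, 0.5, 0.5, 0.5, 0.5, 0.5, 0.5, 0.5, 0.5, 0.5, 0.5, 0.5]
  delta_pos:
    - [0, 0, 0]
    - [0, 0, 0]
    - [0, 0, 0]
    - [0, 0, 0]
    - [0, 0, 0]
    - [0, 0, 0]
    - [0, 0, 0]
    - [0, 0, 0]
    - [0, 0, 0]
    - [0, 0, -0.5]
    - [0, 0, -1]
    - [0, 0, -2]
    - [0, 0, -2]
    - [0, 0, -2]
    - [0, 0, -2]
    - [0, 0, -2]
    - [0, 0, -1]
    - [0, 0, 0]
  angular:
    - [0, 0, 0]
    - [0, 0, 0]
    - [0, 0, 0]
    - [0, 0, 0]
    - [0, 0, 0]
    - [0, 0, 0]
    - [0, 0, 0]
    - [0, 0, 0]
    - [0, 0, 0]
    - [0, 0, 0]
    - [0, 0, 0]
    - [0, 0, 0]
    - [0, 0, 0]
    - [0, 0, 0]
    - [0, 0, 0]
    - [0, 0, 0]
    - [0, 0, 0]
    - [0, 0, 0]
  force: 12

```text
clock: 23.95
position: [0.5475, 0.4342, 0.1718]
ee_rot: [0.0, 3.139, 0.003]
force: [-0.5, -0.3, -0.9]
width: 0.171
gripper_force: 22.6
```

Run:
```python
from h import *
o=arm.observe();print(o["position"],o["width"],o["gripper_force"],o["force"])
im=arm.get_image("scene"); save(im,"pics/s5.png",(230,90,420,250),4)
```

```text
[0.54754597 0.43423726 0.17179137] 0.17141887144396845 22.62973843113855 [-0.51256894 -0.31432751 -0.9296391 ]
```

View pics/s5.png

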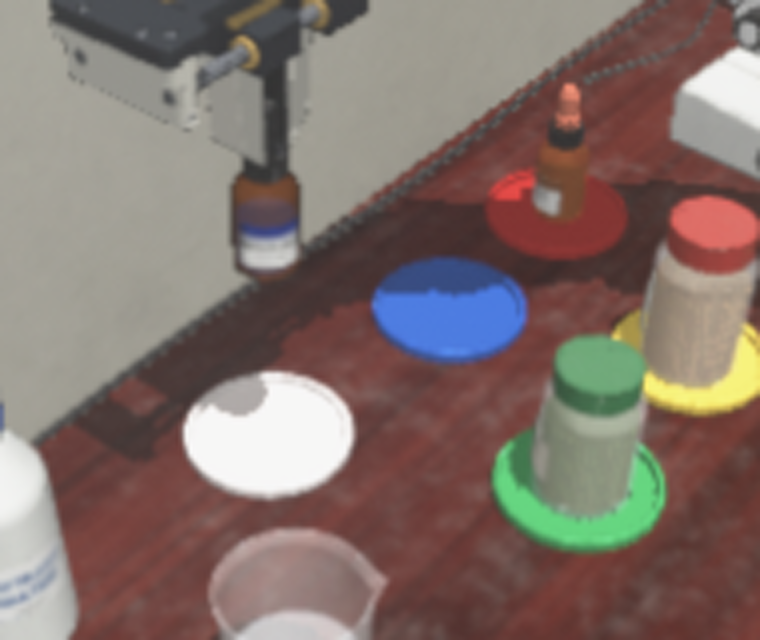

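The black bottle hangs upright in the fingers (crop 265,215), and the green jar stands in the green stand (crop 590,440). Next stop is the blue stand.

Request:
carry_out:
  claw: [0.5, 0.5, 0.5, 0.5, 0.5, 0.5, 0.5, 0.5, 0.5, 0.5, 0.5, 0.5, 0.5, 0.5, 0.5, 0.5, 0.5, 0.5, 0.5, 0.5]
  delta_pos:
    - [0.1, -1, 0]
    - [0.2, -2, 0]
    - [0.2, -2, 0]
    - [0.2, -2, 0]
    - [0.2, -2, 0]
    - [0.2, -2, 0]
    - [0.2, -2, 0]
    - [0.1, -2, 0]
    - [0, -1, 0]
    - [0, 0, 0]
    - [0, 0, 1]
    - [0, 0, 2]
    - [0, 0, 2]
    - [0, 0, 2]
    - [0, 0, 2]
    - [0, 0, 1.5]
    - [0, 0, 1]
    - [0, 0, 0.7]
    - [0, 0, 0]
    - [0, 0, 0]
  angular:
    - [0, 0, 0]
    - [0, 0, 0]
    - [0, 0, 0]
    - [0, 0, 0]
    - [0, 0, 0]
    - [0, 0, 0]
    - [0, 0, 0]
    - [0, 0, 0]
    - [0, 0, 0]
    - [0, 0, 0]
    - [0, 0, 0]
    - [0, 0, 0]
    - [0, 0, 0]
    - [0, 0, 0]
    - [0, 0, 0]
    - [0, 0, 0]
    - [0, 0, 0]
    - [0, 0, 0]
    - [0, 0, 0]
    - [0, 0, 0]
  force: 14

```text
clock: 26.0
position: [0.5331, 0.2742, 0.0482]
ee_rot: [-0.001, 3.141, 0.001]
force: [-1.0, -0.1, -0.6]
width: 0.168
gripper_force: 24.5
```

Request:
carry_out:
  claw: [0.5, 0.5, 0.5]
  delta_pos:
    - [0, 0, 0.15]
    - [0, 0, 0]
    - [0, 0, 0]
  angular:
    - [0, 0, 0]
    - [0, 0, 0]
    - [0, 0, 0]

```text
clock: 26.3
position: [0.5331, 0.2739, 0.0469]
ee_rot: [-0.0, 3.141, 0.001]
force: [-0.6, -0.4, 0.0]
width: 0.169
gripper_force: 24.5
```

Request:
carry_out:
  claw: [0.5, 0.5, 0.5]
  delta_pos:
    - [0, 0, 0.2]
    - [0, 0, 0]
    - [0, 0, 0]
  angular:
    - [0, 0, 0]
    - [0, 0, 0]
    - [0, 0, 0]

```text
clock: 26.6
position: [0.5337, 0.2744, 0.0456]
ee_rot: [-0.0, 3.14, 0.002]
force: [-0.4, -0.6, 9.4]
width: 0.173
gripper_force: 25.1
```

Run:
```python
from h import *
im=arm.get_image("scene"); save(im,"pics/s6.png",(300,110,400,200),7)
```

```text
(no output)
```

View pics/s6.png

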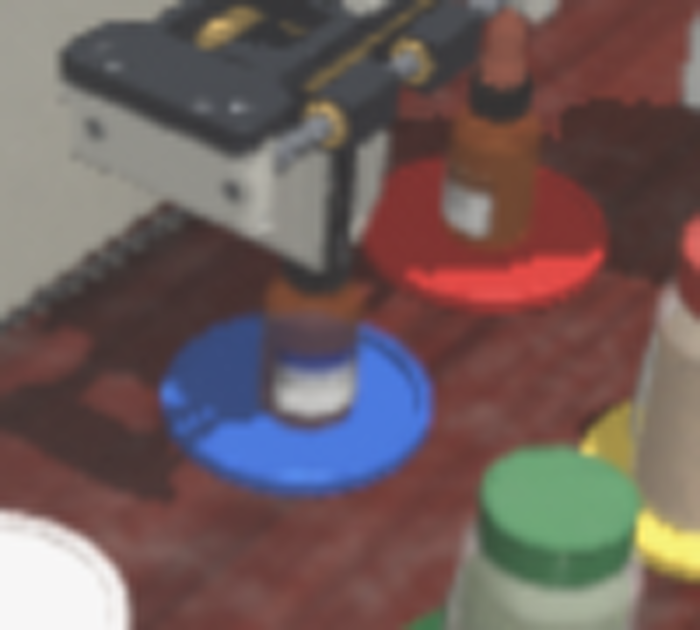

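The force of 9.4 N shows the bottle has touched the floor. It's central on the blue stand (crop 310,380), so I'll release and retreat.

Request:
carry_out:
  claw: [0.5, 4, 4, 4, 4, 4, 4, 4, 4, 4, 4, 4, 5, 5, 5, 5, 5, 5, 5, 5]
  delta_pos:
    - [0, 0, -0.1]
    - [0, 0, 0]
    - [0, 0, 0]
    - [0, 0, 0]
    - [0, 0, 0]
    - [0, 0, 0]
    - [0, 0, -2]
    - [0, 0, -4]
    - [0, 0, -4]
    - [0, 0, -2]
    - [-0.1, -2, 0]
    - [-0.1, -2, 0]
    - [-0.1, -2, 0]
    - [-0.1, -2, 0]
    - [-0.1, -2, 0]
    - [-0.1, -2, 0]
    - [-0.1, -1.3, 0]
    - [0, 0, 0]
    - [0, 0, 0]
    - [0, 0, 0]
  angular:
    - [0, 0, 0]
    - [0, 0, 0]
    - [0, 0, 0]
    - [0, 0, 0]
    - [0, 0, 0]
    - [0, 0, 0]
    - [0, 0, 0]
    - [0, 0, 0]
    - [0, 0, 0]
    - [0, 0, 0]
    - [0, 0, 0]
    - [0, 0, 0]
    - [0, 0, 0]
    - [0, 0, 0]
    - [0, 0, 0]
    - [0, 0, 0]
    - [0, 0, 0]
    - [0, 0, 0]
    - [0, 0, 0]
    - [0, 0, 0]
  force: 12

```text
clock: 28.65
position: [0.5397, 0.1422, 0.1653]
ee_rot: [0.003, -3.141, -0.001]
force: [0.2, 0.2, -0.1]
width: 0.545
gripper_force: 0.0
```

Request:
carry_out:
  claw: [5, 5, 5, 5, 5, 5, 5, 5, 5, 5, 5, 0.5, 0.5, 0.5, 0.5, 0.5, 0.5, 0.5, 0.5, 0.5]
  delta_pos:
    - [0, -0.1, 2]
    - [0, 0, 2]
    - [0, 0, 2]
    - [0, 0, 2]
    - [0, 0, 2]
    - [0, 0, 1]
    - [0, 0, 1]
    - [0, 0, 0.5]
    - [0, 0, 0]
    - [0, 0, 0]
    - [0, 0, 0]
    - [0, 0, 0]
    - [0, 0, 0]
    - [0, 0, 0]
    - [0, 0, 0]
    - [0, 0, 0]
    - [0, 0, 0]
    - [0, 0, 0]
    - [0, 0, 0]
    - [0, 0, 0]
  angular:
    - [0, 0, 0]
    - [0, 0, 0]
    - [0, 0, 0]
    - [0, 0, 0]
    - [0, 0, 0]
    - [0, 0, 0]
    - [0, 0, 0]
    - [0, 0, 0]
    - [0, 0, 0]
    - [0, 0, 0]
    - [0, 0, 0]
    - [0, 0, 0]
    - [0, 0, 0]
    - [0, 0, 0]
    - [0, 0, 0]
    - [0, 0, 0]
    - [0, 0, 0]
    - [0, 0, 0]
    - [0, 0, 0]
    - [0, 0, 0]
  force: 12

```text
clock: 30.65
position: [0.5399, 0.1398, 0.0405]
ee_rot: [-0.0, 3.141, 0.0]
force: [-0.8, 0.9, 1.0]
width: 0.238
gripper_force: 12.0
```

Request:
carry_out:
  claw: [0.5, 0.5, 0.5, 0.5, 0.5, 0.5, 0.5, 0.5, 0.5, 0.5, 0.5, 0.5, 0.5, 0.5, 0.5, 0.5, 0.5, 0.5, 0.5, 0.5]
  delta_pos:
    - [0, 0, -1]
    - [0, 0, -2]
    - [0, 0, -2.5]
    - [0, 0, -2.5]
    - [0, 0, -2.5]
    - [0, 0, -2]
    - [0, 0, -1]
    - [0, 0, 0]
    - [0, 1.5, 0]
    - [0, 3, 0]
    - [-0.1, 3, 0]
    - [-0.1, 3, 0]
    - [-0.1, 3, 0]
    - [-0.1, 3, 0]
    - [-0.1, 3, 0]
    - [-0.1, 3, 0]
    - [-0.1, 3, 0]
    - [0, 2.5, 0]
    - [0, 1.4, 0]
    - [0, 0, 0]
  angular:
    - [0, 0, 0]
    - [0, 0, 0]
    - [0, 0, 0]
    - [0, 0, 0]
    - [0, 0, 0]
    - [0, 0, 0]
    - [0, 0, 0]
    - [0, 0, 0]
    - [0, 0, 0]
    - [0, 0, 0]
    - [0, 0, 0]
    - [0, 0, 0]
    - [0, 0, 0]
    - [0, 0, 0]
    - [0, 0, 0]
    - [0, 0, 0]
    - [0, 0, 0]
    - [0, 0, 0]
    - [0, 0, 0]
    - [0, 0, 0]
  force: 14

```text
clock: 32.65
position: [0.5448, 0.4364, 0.1736]
ee_rot: [0.006, -3.139, 0.0]
force: [0.6, -0.3, -0.1]
width: 0.238
gripper_force: 14.0
```

Request:
carry_out:
  claw: [0.5, 0.5, 0.5, 0.5, 0.5, 0.5, 0.5, 0.5, 0.5, 0.5, 0.5, 0.5]
  delta_pos:
    - [0, 0, 0]
    - [0, 0, 0]
    - [0, 0, 2]
    - [0, 0, 2]
    - [0, 0, 2]
    - [0, 0, 2]
    - [0, 0, 2]
    - [0, 0, 1.5]
    - [0, 0, 1]
    - [0, 0, 0.5]
    - [0, 0, 0]
    - [0, 0, 0]
  angular:
    - [0, 0, 0]
    - [0, 0, 0]
    - [0, 0, 0]
    - [0, 0, 0]
    - [0, 0, 0]
    - [0, 0, 0]
    - [0, 0, 0]
    - [0, 0, 0]
    - [0, 0, 0]
    - [0, 0, 0]
    - [0, 0, 0]
    - [0, 0, 0]

```text
clock: 33.85
position: [0.5473, 0.4341, 0.0462]
ee_rot: [-0.0, 3.141, 0.001]
force: [-0.2, 0.1, -0.6]
width: 0.238
gripper_force: 14.0
```

Request:
carry_out:
  claw: [0.5, 0.5, 0.5, 0.5, 5, 5, 5, 5, 5, 5, 5, 5, 5, 5]
  delta_pos:
    - [0, 0, 0.3]
    - [0, 0, 0.25]
    - [0, 0, 0]
    - [0, 0, 0]
    - [0, 0, 0]
    - [0, 0, 0]
    - [0, 0, 0]
    - [0, 0, 0]
    - [0, 0, -2]
    - [0, 0, -3]
    - [0, 0, -4]
    - [0, 0, -4]
    - [0, 0, 0]
    - [0, 0, 0]
  angular:
    - [0, 0, 0]
    - [0, 0, 0]
    - [0, 0, 0]
    - [0, 0, 0]
    - [0, 0, 0]
    - [0, 0, 0]
    - [0, 0, 0]
    - [0, 0, 0]
    - [0, 0, 0]
    - [0, 0, 0]
    - [0, 0, 0]
    - [0, 0, 0]
    - [0, 0, 0]
    - [0, 0, 0]

```text
clock: 35.25
position: [0.5473, 0.4341, 0.171]
ee_rot: [-0.0, 3.14, 0.002]
force: [0.4, -0.0, -0.5]
width: 0.541
gripper_force: 0.0
```

Request:
carry_out:
  claw: [9, 9, 9, 9, 9, 9, 9, 9, 9, 9, 9, 9, 9, 9]
  delta_pos:
    - [1, -1, 0]
    - [1.5, -2, 0]
    - [1.5, -2, 0]
    - [1.5, -2, 0]
    - [1.5, -2, 0]
    - [1.5, -2, 0]
    - [1.5, -2, 0]
    - [1.5, -2, 0]
    - [1.5, -2, 0]
    - [1.5, -2, 0]
    - [1, -2, 0]
    - [0, -0.5, 0]
    - [0, 0, 0]
    - [0, 0, 0]
  angular:
    - [0, 0, 0]
    - [0, 0, 0]
    - [0, 0, 0]
    - [0, 0, 0]
    - [0, 0, 0]
    - [0, 0, 0]
    - [0, 0, 0]
    - [0, 0, 0]
    - [0, 0, 0]
    - [0, 0, 0]
    - [0, 0, 0]
    - [0, 0, 0]
    - [0, 0, 0]
    - [0, 0, 0]

```text
clock: 36.65
position: [0.3922, 0.2195, 0.1696]
ee_rot: [0.001, -3.142, -0.0]
force: [-1.1, 0.8, -0.9]
width: 0.982
gripper_force: 0.0
```

Request:
carry_out:
  claw: [9, 9, 9, 9, 9, 9, 9, 9, 9, 9, 5, 5, 5, 5, 5, 5, 5, 5]
  delta_pos:
    - [0, 0, 2]
    - [0, 0, 2]
    - [0, 0, 2]
    - [0, 0, 2]
    - [0, 0, 2]
    - [0, 0, 1]
    - [0, 0, 0.7]
    - [0, 0, 0.5]
    - [0, 0, 0]
    - [0, 0, 0]
    - [0, 0, 0]
    - [0, 0, 0]
    - [0, 0, 0]
    - [0, 0, 0]
    - [0, 0, 0]
    - [0, 0, 0]
    - [0, 0, 0]
    - [0, 0, 0]
  angular:
    - [0, 0, 0]
    - [0, 0, 0]
    - [0, 0, 0]
    - [0, 0, 0]
    - [0, 0, 0]
    - [0, 0, 0]
    - [0, 0, 0]
    - [0, 0, 0]
    - [0, 0, 0]
    - [0, 0, 0]
    - [0, 0, 0]
    - [0, 0, 0]
    - [0, 0, 0]
    - [0, 0, 0]
    - [0, 0, 0]
    - [0, 0, 0]
    - [0, 0, 0]
    - [0, 0, 0]
  force: 25

```text
clock: 38.45
position: [0.3922, 0.2192, 0.0481]
ee_rot: [-0.0, 3.141, 0.001]
force: [-0.1, 2.3, 3.5]
width: 0.645
gripper_force: 25.1
```

Request:
carry_out:
  claw: [5, 5, 5, 5, 5, 5, 5, 5, 5, 5, 5, 5, 5, 5, 5, 5, 5, 5, 5, 5]
  delta_pos:
    - [0, 0, -0.5]
    - [0, 0, -1]
    - [0, 0, -2]
    - [0, 0, -2]
    - [0, 0, -2]
    - [0, 0, -2]
    - [0, 0, -2]
    - [0, 0, -1.5]
    - [0, 0, 0]
    - [-1, -0.5, 0]
    - [-2, -1, 0]
    - [-2, -1, 0]
    - [-2, -1, 0]
    - [-2, -1, 0]
    - [-2, -1, 0]
    - [-2, -1, 0]
    - [-1.2, -0.8, 0]
    - [-0.5, -0.5, 0]
    - [0, 0, 0]
    - [0, 0, 0]
  angular:
    - [0, 0, 0]
    - [0, 0, 0]
    - [0, 0, 0]
    - [0, 0, 0]
    - [0, 0, 0]
    - [0, 0, 0]
    - [0, 0, 0]
    - [0, 0, 0]
    - [0, 0, 0]
    - [0, 0, 0]
    - [0, 0, 0]
    - [0, 0, 0]
    - [0, 0, 0]
    - [0, 0, 0]
    - [0, 0, 0]
    - [0, 0, 0]
    - [0, 0, 0]
    - [0, 0, 0]
    - [0, 0, 0]
    - [0, 0, 0]

```text
clock: 40.45
position: [0.538, 0.1411, 0.1776]
ee_rot: [0.001, -3.141, -0.0]
force: [-0.2, 1.3, -2.1]
width: 0.648
gripper_force: 25.0
```

Request:
carry_out:
  claw: [5, 5, 5, 5, 5, 5, 5, 5, 5, 5, 5, 5]
  delta_pos:
    - [0, 0, 0]
    - [0, 0, 1]
    - [0, 0, 2]
    - [0, 0, 2]
    - [0, 0, 2]
    - [0, 0, 2]
    - [0, 0, 2]
    - [0, 0, 1]
    - [0, 0, 0.5]
    - [0, 0, 0]
    - [0, 0, 0]
    - [0, 0, 0]
  angular:
    - [0, 0, 0]
    - [0, 0, 0]
    - [0, 0, 0]
    - [0, 0, 0]
    - [0, 0, 0]
    - [0, 0, 0]
    - [0, 0, 0]
    - [0, 0, 0]
    - [0, 0, 0]
    - [0, 0, 0]
    - [0, 0, 0]
    - [0, 0, 0]

```text
clock: 41.65
position: [0.5395, 0.141, 0.0538]
ee_rot: [-0.0, 3.14, 0.001]
force: [0.1, -0.5, -2.1]
width: 0.646
gripper_force: 25.0
```

Request:
carry_out:
  claw: [5, 5, 5, 5, 9, 9, 9, 9, 9, 9, 9, 9, 9, 9, 9]
  delta_pos:
    - [0, 0, 0.3]
    - [0, 0, 0.25]
    - [0, 0, 0.05]
    - [0, 0, 0]
    - [0, 0, 0]
    - [0, 0, 0]
    - [0, 0, 0]
    - [0, 0, 0]
    - [0, 0, 0]
    - [0, 0, -1]
    - [0, 0, -3]
    - [0, 0, -4]
    - [0, 0, -4]
    - [0, 0, 0]
    - [0, 0, 0]
  angular:
    - [0, 0, 0]
    - [0, 0, 0]
    - [0, 0, 0]
    - [0, 0, 0]
    - [0, 0, 0]
    - [0, 0, 0]
    - [0, 0, 0]
    - [0, 0, 0]
    - [0, 0, 0]
    - [0, 0, 0]
    - [0, 0, 0]
    - [0, 0, 0]
    - [0, 0, 0]
    - [0, 0, 0]
    - [0, 0, 0]

```text
clock: 43.15
position: [0.5395, 0.141, 0.1684]
ee_rot: [-0.0, 3.139, 0.002]
force: [-0.5, 0.3, -0.3]
width: 0.98
gripper_force: 0.0
```

Request:
carry_out:
  claw: [5, 5, 5, 5, 5, 5, 5, 5, 5, 5, 5, 5, 5, 5]
  delta_pos:
    - [0, 1.3, 0]
    - [0, 3, 0]
    - [-0.1, 3, 0]
    - [-0.1, 3, 0]
    - [-0.1, 3, 0]
    - [-0.1, 3, 0]
    - [-0.1, 3, 0]
    - [-0.1, 3, 0]
    - [-0.1, 3, 0]
    - [-0.1, 2.5, 0]
    - [0, 1.5, 0]
    - [0, 0, 0]
    - [0, 0, 0]
    - [0, 0, 0]
  angular:
    - [0, 0, 0]
    - [0, 0, 0]
    - [0, 0, 0]
    - [0, 0, 0]
    - [0, 0, 0]
    - [0, 0, 0]
    - [0, 0, 0]
    - [0, 0, 0]
    - [0, 0, 0]
    - [0, 0, 0]
    - [0, 0, 0]
    - [0, 0, 0]
    - [0, 0, 0]
    - [0, 0, 0]

```text
clock: 44.55
position: [0.5474, 0.4318, 0.1668]
ee_rot: [0.003, 3.142, -0.002]
force: [0.8, -0.7, -0.5]
width: 0.545
gripper_force: 0.0
```

Request:
carry_out:
  claw: [5, 5, 5, 5, 5, 5, 5, 5, 5, 5, 5, 0.5, 0.5, 0.5, 0.5, 0.5, 0.5, 0.5, 0.5, 0.5]
  delta_pos:
    - [0, 0, 2]
    - [0, 0, 2]
    - [0, 0, 2]
    - [0, 0, 2]
    - [0, 0, 2]
    - [0, 0, 1]
    - [0, 0, 1]
    - [0, 0, 0.7]
    - [0, 0, 0]
    - [0, 0, 0]
    - [0, 0, 0]
    - [0, 0, 0]
    - [0, 0, 0]
    - [0, 0, 0]
    - [0, 0, 0]
    - [0, 0, 0]
    - [0, 0, 0]
    - [0, 0, 0]
    - [0, 0, 0]
    - [0, 0, 0]
  angular:
    - [0, 0, 0]
    - [0, 0, 0]
    - [0, 0, 0]
    - [0, 0, 0]
    - [0, 0, 0]
    - [0, 0, 0]
    - [0, 0, 0]
    - [0, 0, 0]
    - [0, 0, 0]
    - [0, 0, 0]
    - [0, 0, 0]
    - [0, 0, 0]
    - [0, 0, 0]
    - [0, 0, 0]
    - [0, 0, 0]
    - [0, 0, 0]
    - [0, 0, 0]
    - [0, 0, 0]
    - [0, 0, 0]
    - [0, 0, 0]
  force: 14

```text
clock: 46.55
position: [0.5469, 0.4338, 0.04]
ee_rot: [-0.0, 3.141, 0.0]
force: [-0.3, 0.2, 2.1]
width: 0.242
gripper_force: 14.0
```

Collar held. I'll lift, then carry it to yellow at (0.3905, 0.218).

Request:
carry_out:
  claw: [0.5, 0.5, 0.5, 0.5, 0.5, 0.5, 0.5, 0.5, 0.5, 0.5, 0.5, 0.5, 0.5, 0.5, 0.5, 0.5, 0.5, 0.5, 0.5, 0.5]
  delta_pos:
    - [0, 0, -1]
    - [0, 0, -2]
    - [0, 0, -2.5]
    - [0, 0, -2.5]
    - [0, 0, -2.5]
    - [0, 0, -2]
    - [0, 0, -1]
    - [0, 0, 0]
    - [1, -1, 0]
    - [1.5, -2, 0]
    - [1.5, -2.2, 0]
    - [1.6, -2.2, 0]
    - [1.6, -2.2, 0]
    - [1.6, -2.2, 0]
    - [1.6, -2.2, 0]
    - [1.6, -2.2, 0]
    - [1.5, -2.2, 0]
    - [1.5, -2, 0]
    - [0.6, -1.2, 0]
    - [0, 0, 0]
  angular:
    - [0, 0, 0]
    - [0, 0, 0]
    - [0, 0, 0]
    - [0, 0, 0]
    - [0, 0, 0]
    - [0, 0, 0]
    - [0, 0, 0]
    - [0, 0, 0]
    - [0, 0, 0]
    - [0, 0, 0]
    - [0, 0, 0]
    - [0, 0, 0]
    - [0, 0, 0]
    - [0, 0, 0]
    - [0, 0, 0]
    - [0, 0, 0]
    - [0, 0, 0]
    - [0, 0, 0]
    - [0, 0, 0]
    - [0, 0, 0]

```text
clock: 48.55
position: [0.3901, 0.2161, 0.1745]
ee_rot: [-0.002, -3.141, 0.002]
force: [-0.2, 0.5, -1.1]
width: 0.24
gripper_force: 14.0
```

Request:
carry_out:
  claw: [0.5, 0.5, 0.5, 0.5, 0.5, 0.5, 0.5, 0.5, 0.5, 0.5, 0.5, 0.5]
  delta_pos:
    - [0, 0, 0]
    - [0, 0, 0]
    - [0, 0, 2]
    - [0, 0, 2]
    - [0, 0, 2]
    - [0, 0, 2]
    - [0, 0, 2]
    - [0, 0, 1.5]
    - [0, 0, 1]
    - [0, 0, 0.5]
    - [0, 0, 0]
    - [0, 0, 0]
  angular:
    - [0, 0, 0]
    - [0, 0, 0]
    - [0, 0, 0]
    - [0, 0, 0]
    - [0, 0, 0]
    - [0, 0, 0]
    - [0, 0, 0]
    - [0, 0, 0]
    - [0, 0, 0]
    - [0, 0, 0]
    - [0, 0, 0]
    - [0, 0, 0]

```text
clock: 49.75
position: [0.3913, 0.2181, 0.0453]
ee_rot: [-0.0, 3.141, 0.001]
force: [-0.3, -0.2, -1.0]
width: 0.24
gripper_force: 14.0
```

Request:
carry_out:
  claw: [0.5, 0.5, 0.5, 0.5, 5, 5, 5, 5, 5, 5, 5, 5, 5, 5]
  delta_pos:
    - [0, 0, 0.3]
    - [0, 0, 0.2]
    - [0, 0, 0]
    - [0, 0, 0]
    - [0, 0, 0]
    - [0, 0, 0]
    - [0, 0, 0]
    - [0, 0, 0]
    - [0, 0, -2]
    - [0, 0, -3]
    - [0, 0, -4]
    - [0, 0, -4]
    - [0, 0, -2]
    - [0, 0, 0]
  angular:
    - [0, 0, 0]
    - [0, 0, 0]
    - [0, 0, 0]
    - [0, 0, 0]
    - [0, 0, 0]
    - [0, 0, 0]
    - [0, 0, 0]
    - [0, 0, 0]
    - [0, 0, 0]
    - [0, 0, 0]
    - [0, 0, 0]
    - [0, 0, 0]
    - [0, 0, 0]
    - [0, 0, 0]

```text
clock: 51.15
position: [0.3925, 0.2188, 0.1929]
ee_rot: [-0.0, 3.137, 0.005]
force: [0.2, -0.4, -0.3]
width: 0.543
gripper_force: 0.0
```

Request:
carry_out:
  claw: [5, 5, 5, 5, 5, 5, 5, 5, 5, 5, 5, 5, 5, 5, 5]
  delta_pos:
    - [1, 2, 0]
    - [1, 3, 0]
    - [1, 3, 0]
    - [1, 3, 0]
    - [1, 3, 0]
    - [1, 3, 0]
    - [1, 3, 0]
    - [1, 3, 0]
    - [1, 3, 0]
    - [1, 3, 0]
    - [1, 3, 0]
    - [1, 2, 0]
    - [0, 0, 0]
    - [0, 0, 0]
    - [0, 0, 0]
  angular:
    - [0, 0, 0]
    - [0, 0, 0]
    - [0, 0, 0]
    - [0, 0, 0]
    - [0, 0, 0]
    - [0, 0, 0]
    - [0, 0, 0]
    - [0, 0, 0]
    - [0, 0, 0]
    - [0, 0, 0]
    - [0, 0, 0]
    - [0, 0, 0]
    - [0, 0, 0]
    - [0, 0, 0]
    - [0, 0, 0]

```text
clock: 52.65
position: [0.2716, 0.5564, 0.1892]
ee_rot: [0.002, 3.141, -0.002]
force: [-0.0, -0.3, -0.1]
width: 0.548
gripper_force: 0.0
```

Run:
```python
from h import *
im=arm.get_image("top"); save(im,"pics/t7.png",(290,140,480,280),4)
im=arm.get_image("scene"); save(im,"pics/s7.png",s=1.25)
```

```text
(no output)
```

View pics/t7.png

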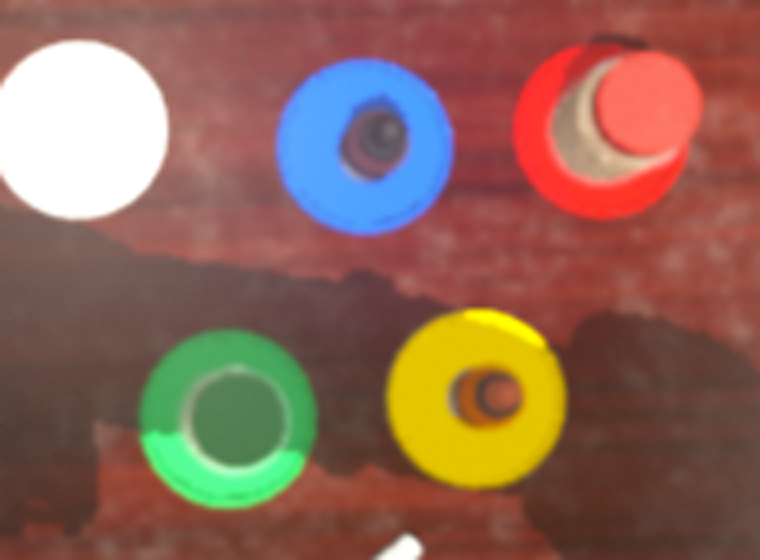

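View pics/s7.png

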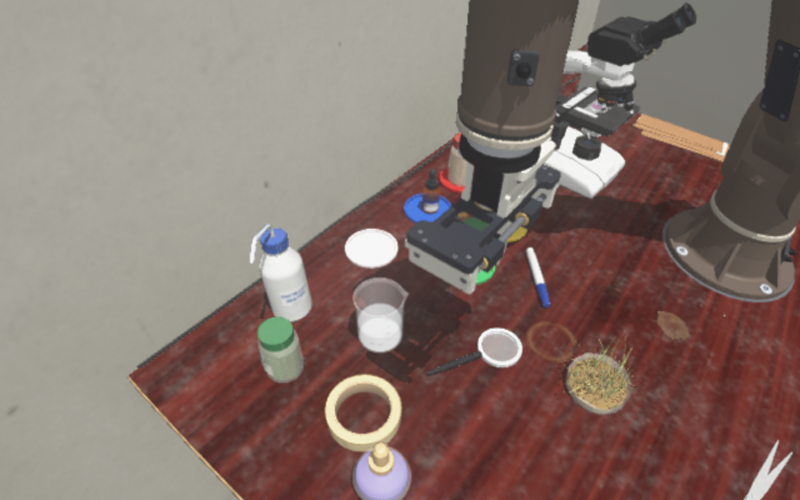

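The top view shows all four containers upright on their own colours: green cap (238,418), red cap (648,104), black teat (385,133), orange teat (500,393). The beaker is unmoved. I'll check the offsets and hand in if they're within tolerance.

Run:
```python
from h import *
im=arm.get_image("top")
ok=True
for n,p,z,s in [("green",(238,418),.096,(.383,.3553)),("red",(648,104),.109,(.539,.1416)),("black",(385,133),.1,(.533,.2742)),("orange",(500,393),.1,(.3905,.218))]:
    a=at(((290+p[0]/4)/640,(140+p[1]/4)/400),im,z)[:2]; e=np.hypot(*(a-s)); ok&=e<.009; print(n,a.round(4),e.round(4))
for r in arm.place_of("beaker",im)[:1]: print(at(r["centre"],im,0)[:2])
if ok: print(arm.sign_off())
```

```text
green [0.384  0.3544] 0.0014
red [0.5377 0.1418] 0.0013
black [0.5276 0.2748] 0.0054
orange [0.3932 0.2215] 0.0044
[0.40333624 0.56971416]
the job is handed in; nothing more can be done
None
```

All four containers stand upright on their own stands, measured within about 6 mm of centre, with the beaker not disturbed; I handed the job in at about 53 s of the 136 s allowed, and the hand-in call returned no verdict.

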